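Set the reader lamp, index the tube carousel three clicks and hold

ROBOT

A 7-joint arm with a two-finger parallel gripper is mounted at the origin on the work surface. World frame = base frame: x ahead of the robot, y to its left, z up, the work surface at z = 0. Lengths are in m, angles in rad, forces in N, time in s.
With the tool pointing down it reaches from about 0.35 to 0.9 m from the base axis. Payload 8.1 kg.
Tool frame: the origin (TCP) lies midway between the tips of the shut fingers; the grasp point (between the pads) lies 19 mm behind it; z points along the fingers, x is the direction in which the jaws open and shut, and the axes are right-handed (so a half turn about z gives the same grasp; the last joint's range is limited). The gripper opens to 85 mm and grips with 20 to 120 N. Pads are 22 mm wide; open, the fingers measure 114 mm over their backs; the gripper's body (76 mm by 85 mm) begins 54 mm behind the grasp point. The pads swing forward as they close: fully open they stand 13 mm farther back than shut.
Start: joints at [-1.25, 0.434, 0.025, 1.573, -0.012, 1.134, -0.075], TCP at [0.257, 0.57, 0.231] pointing down, gripper open.
Joint ranges: [-2.62, 2.62], [-0.44, 2.09], [-1.27, 1.32], [0.08, 2.57], [-1.32, 4.46], [0.12, 2], [-2.74, 2.74]. Speed limits (rad/s): [2.22, 2.22, 3.01, 3.01, 3.14, 3.14, 3.14].

INTERFACE

Orientations are given as a 3x3 rotation matrix whose columns are the frame's x, y, z axes.
In Python, from bench import readout, get_image, robot gives the robot as it stands.
- The arm moves only by the shell command python3 -m handwheel 'ROWS' [FORCE]. ROWS is JSON, a list that holds one entry, the list of rows, each a list of 7 numbers: the finger opening in m, from 0 to 0.0854, then the shift along the tool's x, y, z in m, then the turn, a rotation vector about the tool's x, y, z in rad. In form: [[[claw, tx, ty, tz, ax, ay, az], ...]]. A call has 1 to 5 rows; each row is the pose to reach, as a shift and turn from the pose commanded when the call began, along the tool's axes at that moment; what a row does not reach only later rows make up. A row lasts 1/8 s, in which the tool goes at most 62.5 mm and 10.7 degrees, less where a joint would pass 70% of its speed; a pose out of reach is approached as far as the arm can. A call with a gripper value outside its range is refused whole. The fingers move at their own pace and stop on an object; FORCE is the grip in N (left out, the last holds). Time passes only in rows, so rows that repeat a pose let the fingers close. It gives the time, the measured TCP pose, the force and the opening at its end, in the units of the state.
- readout.observe(): the state, without advancing time (a new reading comes with each control period).
- get_image(name): name is "scene" or "top" or "wrist"; returns a dict with "frame" (420x560x3 uint8, blue, green, red), "range_z" (420x560 float32, m along the optical axis (not along the pixel's ray), 0 where there is no reading), "fx", "fy", "cx", "cy" (pixels), "dist" ([k1, k2, p1, p2, k3] as OpenCV has them; the pictures are not rectified), "R" (3x3) and "t" (3): a world point X has camera coordinates R X + t. Camera axes: x right, y down, z forward; pixel columns grow to the right and rows downward; lengths in m; the calibration is good to about 2 mm. A picture is of the moment at which its call begins.
- robot.sign_off(): hands the job in, once; it reports no verdict.
The state is a dict: "time_s": time; "joint_pos": joint angles; "qvel": joint speeds; "joint_torque": joint torques, N m; "tool_pos": TCP position; "tcp_rot": TCP orientation; "contact_force": force on the tool from outside, world axes, zero at the start; "ft_torque": the same for the moment, N m; "finger_gap": finger opening in m.
Only numpy, scipy, OpenCV 4.12 (cv2) and the standard library are available. Lean on these libraries where they do the work, as an engineer would, in place of code of your own. Each camera call takes 0.05 s, during which the arm holds its last target. There are 200 camera calls.

TASK

First set the red-balled lamp lever to the green mark on its scale (60 degrees) and let go of it. Then grip the black bar on top of the tube carousel and turn it clockwise, counting clicks, to the third stop, so that the light-blue-capped tube faces the reader's window, without running on to the fourth; the carousel springs home if released, so finish while still gripping the bar and holding it at the third stop. Leave the other things on the bench where they stand.

Things in the scene. Friction and masses are not known exactly. Their poses are not given: they have to be found in the camera images.
- lamp_lever (a joint): Angle of the lamp lever, rad: 0 leaning 50 degrees towards the lever box's -x side, upright at 0.873, 1.745 leaning 50 degrees to the +x side. The green mark is at 1.047 (60 degrees; the black ticks are 20 degrees apart). Starts between 0 and 0.6. Stays where it is left (friction 0.12 N m).
- lever_tip (a point): Centre of the red ball, 26 mm in diameter, at the lever's free end, 90 mm from the hinge; the rod is 10 mm thick. The ball can be gripped from above, fingers either side along the box's y.
- lever_hinge (a point): Point on the lever's hinge axis, in the lever's swing plane, 50 mm above the bench, over the middle of the lever box. Axes: z up, y along the hinge axis, x the way the lever swings as its angle grows.
- lever_box: Grey lever box, 110 x 64 x 42 mm high, fixed; origin under its centre, axes as lever_hinge. A white scale disc of 45 mm radius about the hinge stands 17 to 23 mm to the +y side of the swing plane. The box may stand left or right of the carousel, its yaw within 0.35 rad.
- index (a joint): Turn of the carousel, rad, 0 at its home stop (start), growing clockwise seen from above. Click stops every 0.419 rad (24 degrees): first 0.419, second 0.838, third 1.257, fourth 1.676, end 2.094. Needs about 0.05 to 0.3 N m: most just after a stop, falling to the crest midway and dropping away into the next stop. A spring takes it home from any stop if let go.
- bar_grip (a point): Point to grip in the middle of the black bar handle on the carousel's vertical axis, 164 mm above the bench. The bar is 52 mm long, 14 mm thick and 42 mm high, its top 16 mm above this point. Axes: y along the bar towards its white stripe (at home it points to the reader), x across its thickness, z up. The tube caps round it (75 mm radius) reach 124 mm above the bench.
- carousel: Cream carousel with tubes, post and black bar handle (one piece), turning on reader_unit; origin on its axis, 30 mm above the bench, z up, y to the reader at home.
- reader_unit: Grey round base (200 mm wide, 28 mm high) with the cream carousel of 15 tube places and the white reader (64 x 56 x 124 mm high, dark window) at its +y rim, 114 to 170 mm from the axis. Origin on the bench on the carousel axis. Fixed; yaw within 0.35 rad. The only light-blue-capped tube is three places from the window at the start.
- full_rack: Cream tube rack with red-capped tubes, 81 x 206 mm, 87 mm high with tubes, origin under its centre. Leave it.
- specimen_pot: White open pot, 48 mm wide, 50 mm high, standing between carousel and lever box; origin under its centre. Leave it.
- tape_roll: Paper tape roll lying flat, 56 mm outside, 25 mm high, between carousel and lever box; origin under its centre. Leave it.
- pump_bottle: White bottle with red pump head, 64 mm wide, 184 mm high, at the left edge; origin under its centre. Leave it.
Not all that is in view belongs to the job. What is shaped like the lever_box but yellow is not meant.

How it is judged:
On the way, in this order (a step that is already met when the one before it is completed fails the run):
1. the lamp lever is set to the green mark and let go, the carousel still at home (value of joint lamp_lever between 0.937 and 1.157 rad and value of joint index below 0.2 rad and contact force between the fingers and anything else below 0.2 N), for 0.2 s.
2. the gripped carousel is brought to the third stop (value of joint index between 1.137 and 1.377 rad and contact force between the fingers and grip_bar above 3 N), for 0.3 s.
At the end, for the whole second after the job is handed in: The lamp lever stands at 1.047 rad (60 degrees) within 0.11 rad; the carousel is held still at the third stop, 1.257 rad within 0.12 rad; the fingers press on the bar handle with more than 3 N (all of step 2 and value of joint lamp_lever between 0.937 and 1.157 rad and velocity of joint index between -0.1 and 0.1 rad/s); the arm keeps its last pose, push and grip.
It fails at once if the carousel runs on past the third stop towards the fourth (value of joint index above 1.466 rad).
It fails at once if another thing on the bench is shifted by more than 20 mm (distance of any of full_rack, specimen_pot, tape_roll, pump_bottle from where it was at the start of the episode above 0.02 m).
It also fails if it takes over 51 s, if anything falls off the work surface, if the arm or the gripper's body presses on something with over 40 N, if the wrist force passes 120 N, or if a joint passes its speed limit or range.

## Working session

There is one attempt and no reset: what is moved stays moved. The work goes in short steps, Python scripts to look and compute and a shell command to move; the robot and the scene stay as the last step left them, time stands still between calls to the robot, and variables do not carry over. Pictures are saved under pics/ and viewed, about 8 in all and at most 12, crops included, and the job is handed in when it is done.

```bash
mkdir -p pics; ls
cat > h.py <<'E'
import numpy as np,cv2
from bench import readout,get_image,robot
def cam(n):
    return get_image(n)
def cloud(d):
    h,w=d["range_z"].shape
    K=np.array([[d["fx"],0,d["cx"]],[0,d["fy"],d["cy"]],[0,0,1.]])
    uv=np.stack(np.meshgrid(np.arange(w),np.arange(h)),-1).reshape(-1,1,2).astype(float)
    n=cv2.undistortPoints(uv,K,np.array(d["dist"],float)).reshape(h,w,2)
    z=d["range_z"]
    C=np.dstack([n[...,0]*z,n[...,1]*z,z])
    P=(C-np.array(d["t"]))@np.array(d["R"])
    P[z<=0]=np.nan
    return P
E
python3 - <<'E'
from h import *
for n in("scene","top"):
    d=cam(n); np.save(f"{n}.npy",d,allow_pickle=True)
    cv2.imwrite(f"pics/{n}0.png",d["frame"])
    print(n,-np.array(d["R"]).T@d["t"],d["fx"],(d["range_z"]>0).mean())
print(readout.observe())
E
```

```text
pics
scene [1.30911833 0.09755066 0.78629989] 421.2498654819738 0.995922619047619
top [0.49197567 0.13980537 1.54000486] 502.4894775828593 0.9958630952380952
{'time_s': 0.1, 'joint_pos': array([-1.2495497 ,  0.43515173,  0.02496743,  1.57399831, -0.01161081,
        1.13400867, -0.07505438]), 'qvel': array([-0.00052992, -0.00195305, -0.00170654, -0.00143654,  0.00025126,
       -0.00057234,  0.0007439 ]), 'joint_torque': array([ 3.29948140e-03, -6.71758676e+01,  1.02844220e+00, -3.16900456e+01,
        1.58732256e-02,  7.11066095e-03, -2.79800111e-05]), 'tool_pos': array([0.25689853, 0.56926432, 0.23060837]), 'tcp_rot': array([[ 4.11290097e-01,  9.11504377e-01, -4.75917076e-04],
       [ 9.11503401e-01, -4.11290356e-01, -1.33892946e-03],
       [-1.41618017e-03,  1.16888396e-04, -9.99998990e-01]]), 'contact_force': array([ 0.01547172, -0.43287145, -0.41465513]), 'ft_torque': array([-0.00430896,  0.05533331, -0.01247024]), 'finger_gap': 0.08576078982599566}
```

View pics/top0.png

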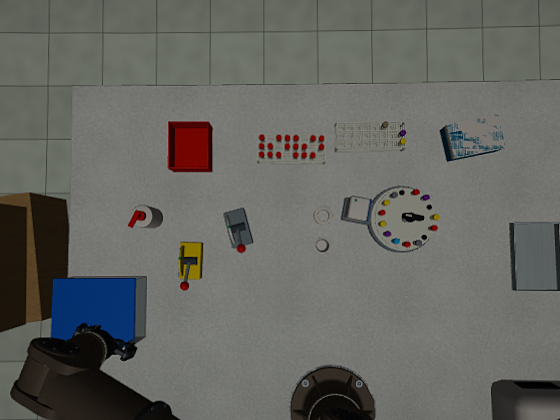

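View pics/scene0.png

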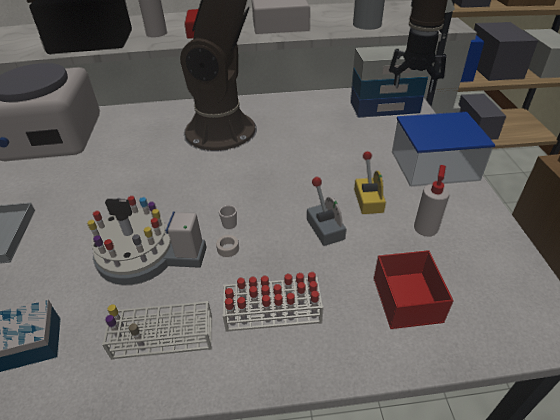

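Top view: two lever boxes. The grey one is at (238,228) with its ball at (241,249), and the yellow one is at (191,260) with its ball at (184,286). Grey is the one meant, since the task rules out yellow. The carousel is at about (404,218) with its reader at (356,208). Next I'll measure these and enlarge the crop.

Run:
```python
from h import *
d=np.load("top.npy",allow_pickle=True).item(); P=cloud(d); F=d["frame"]
s=np.load("scene.npy",allow_pickle=True).item(); Q=cloud(s); G=s["frame"]
def red(F):
    h=cv2.cvtColor(F,cv2.COLOR_BGR2HSV); return ((h[...,0]<8)|(h[...,0]>172))&(h[...,1]>150)&(h[...,2]>60)
def sph(P,m):  # sphere centre with known r=.013
    from scipy.optimize import least_squares
    X=P[m]; X=X[np.isfinite(X).all(1)]; X=X[np.abs(X-np.median(X,0)).max(1)<.02]
    return least_squares(lambda c:np.linalg.norm(X-c,axis=1)-.013,X.mean(0)-[0,0,.008],loss="soft_l1",f_scale=.002).x,len(X)
m=np.zeros(F.shape[:2],bool); m[240:258,232:250]=1; print("ball top",sph(P,m&red(F)))
m=np.zeros(F.shape[:2],bool); m[172:192,308:326]=1; print("ball scene",sph(Q,m&red(G)))
# box top: z 0.036..0.046 around
for nm,X in(("top",P),("scene",Q)):
    g=X.reshape(-1,3); b=P[228,238]
    k=(np.abs(g[:,2]-.042)<.005)&(np.abs(g[:,:2]-b[:2]).max(1)<.1)
    r=cv2.minAreaRect(g[k][:,:2].astype(np.float32)); print(nm,"box",k.sum(),r, cv2.boxPoints(r).round(3).tolist())
    c=P[218,412]; k=(g[:,2]>.150)&(g[:,2]<.2)&(np.abs(g[:,:2]-c[:2]).max(1)<.06)
    r=cv2.minAreaRect(g[k][:,:2].astype(np.float32)); print(nm,"bar",k.sum(),r,np.median(g[k],0),g[k][:,2].max())
    c=P[208,356]; k=(np.abs(g[:,2]-.124)<.006)&(np.abs(g[:,:2]-c[:2]).max(1)<.06)
    r=cv2.minAreaRect(g[k][:,:2].astype(np.float32)); print(nm,"reader",k.sum(),r)
# base disc rim z~.028
a=cv2.resize(F[195:265,215:265],None,fx=7,fy=7,interpolation=cv2.INTER_CUBIC)
b=cv2.resize(G[165:250,290:360],None,fx=6,fy=6,interpolation=cv2.INTER_CUBIC)
H=520
b=cv2.copyMakeBorder(b,0,H-b.shape[0],0,0,0);a=cv2.copyMakeBorder(a,0,H-a.shape[0],0,0,0)
cv2.imwrite("pics/crop.png",np.hstack([a,b]))
```

```text
ball top (array([0.47729055, 0.26359801, 0.11701888]), 48)
ball scene (array([0.47631207, 0.26081369, 0.11609927]), 24)
top box 453 ((0.5362173914909363, 0.2796459197998047), (0.10917302221059799, 0.06407400965690613), 15.090372085571289) [[0.4749999940395355, 0.29600000381469727], [0.492000013589859, 0.23499999940395355], [0.597000002861023, 0.2630000114440918], [0.5809999704360962, 0.32499998807907104]]
top bar 124 ((0.5612597465515137, -0.2085515260696411), (0.051758360117673874, 0.014431346207857132), 78.68258666992188) [ 0.55987544 -0.20596981  0.17892632] 0.1855941617423236
top reader 472 ((0.5876504182815552, -0.07156511396169662), (0.061895452439785004, 0.06419810652732849), 79.47604370117188)
scene box 511 ((0.5348617434501648, 0.27649781107902527), (0.11291013658046722, 0.06417050212621689), 14.899210929870605) [[0.47200000286102295, 0.2930000126361847], [0.48899999260902405, 0.23100000619888306], [0.5979999899864197, 0.25999999046325684], [0.5809999704360962, 0.32199999690055847]]
scene bar 326 ((0.5607821345329285, -0.21102432906627655), (0.05261058360338211, 0.016606660559773445), 80.30094146728516) [ 0.56479636 -0.20940773  0.1708825 ] 0.18603619048064668
scene reader 539 ((0.5864014625549316, -0.07376756519079208), (0.06063433364033699, 0.06630922108888626), 77.42776489257812)
```

View pics/crop.png

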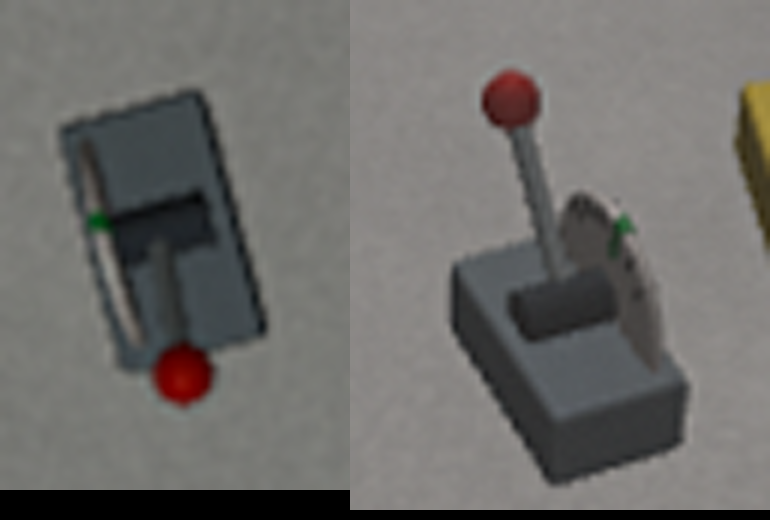

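The crop confirms the grey box, with a red ball and a white disc with a green mark on its world +y side, so box yaw is about +15°. I estimate the hinge at (0.5355, 0.278, 0.05). The ball is at (0.477, 0.262, 0.117), which puts the lever at about 7.5°. Moving above the ball.

```bash
cat > rel.py <<'E'
import sys; from h import *
from scipy.spatial.transform import Rotation as R
# usage: x y z yawdeg of tool x -> shift/turn in current tool axes
x,y,z,w=map(float,sys.argv[1:5]); o=readout.observe(); T=o["tcp_rot"]
w=np.radians(w); D=np.array([[np.cos(w),np.sin(w),0],[np.sin(w),-np.cos(w),0],[0,0,-1]])
print("t",o["time_s"],"tcp",o["tool_pos"].round(4),"F",o["contact_force"].round(1),"gap",round(o["finger_gap"],4),"q",o["joint_pos"].round(2))
print("shift",(T.T@(np.array([x,y,z])-o["tool_pos"])).round(4),"turn",R.from_matrix(T.T@D).as_rotvec().round(4))
E
python3 -m handwheel '[[[0.085,-0.19,0.327,0,0,0,-0.686],[0.085,-0.19,0.327,0,0,0,-0.686],[0.085,-0.19,0.327,0,0,0,-0.686],[0.085,-0.19,0.327,0,0,0,-0.686],[0.085,-0.19,0.327,0,0,0,-0.686]]]' 30
python3 rel.py .4768 .2622 .165 105
```

```text
time_s: 0.72
tool_pos: [0.4384, 0.3152, 0.2312]
tcp_rot: [[-0.261, 0.965, -0.0], [0.965, 0.261, -0.0], [0.0, -0.0, -1.0]]
contact_force: [1.4, 1.0, -0.3]
finger_gap: 0.0851
t 0.725 tcp [0.4384 0.3152 0.2312] F [ 1.4  1.  -0.3] gap 0.0851 q [-0.7   0.3  -0.03  1.78  0.01  1.06  1.1 ]
shift [-0.0612  0.0232  0.0662] turn [-0.0002 -0.      0.0023]
```

```bash
python3 -m handwheel '[[[0.085,-0.061,0.023,0.0,0,0,0],[0.085,-0.061,0.023,0.03,0,0,0],[0.085,-0.061,0.023,0.066,0,0,0],[0.085,-0.061,0.023,0.066,0,0,0],[0.085,-0.061,0.023,0.066,0,0,0]]]'
python3 rel.py .4768 .2622 .1 105
python3 - <<'E'
from h import *
d=cam("wrist"); P=cloud(d); F=d["frame"]; cv2.imwrite("pics/w1.png",F)
h=cv2.cvtColor(F,cv2.COLOR_BGR2HSV); m=((h[...,0]<8)|(h[...,0]>172))&(h[...,1]>150)&(h[...,2]>50)
n,l,st,c=cv2.connectedComponentsWithStats(m.astype(np.uint8))
for i in range(1,n):
    if st[i,4]>150:
        X=P[l==i]; X=X[np.isfinite(X).all(1)]
        if len(X)>20:
            from scipy.optimize import least_squares
            print(st[i],least_squares(lambda c:np.linalg.norm(X-c,axis=1)-.013,X.mean(0)-[0,0,.008],loss="soft_l1",f_scale=.002).x.round(4))
E
```

```text
time_s: 1.35
tool_pos: [0.4759, 0.2647, 0.1663]
tcp_rot: [[-0.26, 0.966, 0.001], [0.966, 0.26, 0.0], [0.0, 0.001, -1.0]]
contact_force: [-0.1, -0.5, 1.2]
finger_gap: 0.0849
t 1.35 tcp [0.4759 0.2647 0.1663] F [-0.1 -0.5  1.2] gap 0.0849 q [-0.6   0.37 -0.01  1.85  0.    0.92  1.23]
shift [-0.0027  0.0002  0.0663] turn [ 0.0007 -0.0003  0.0007]
[ 512  134   41   35 1098] [0.3694 0.4211 0.1082]
[259 217  35  35 972] [0.4749 0.2603 0.1155]
[117 401  20  19 261] [0.7523 0.1525 0.0779]
```

View pics/w1.png

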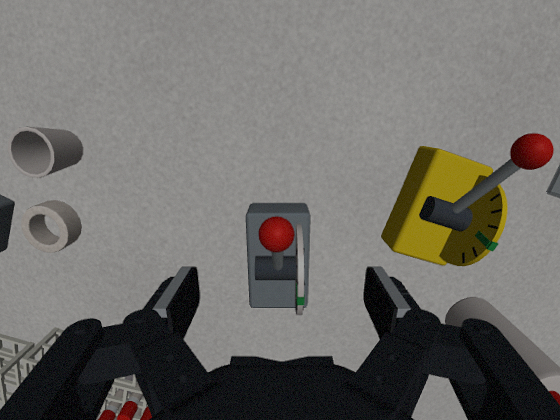

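The wrist view shows the ball at (276,234) between the open fingers. Its fit agrees with the earlier one within 2 mm. Descending and gripping.

```bash
python3 -m handwheel '[[[0.085,-0.003,0,0.035,0,0,0],[0.085,-0.003,0,0.070,0,0,0],[0.085,-0.003,0,0.070,0,0,0],[0.04,-0.003,0,0.070,0,0,0],[0.02,-0.003,0,0.070,0,0,0]]]' 25
python3 -m handwheel '[[[0.015,0,0,0,0,0,0],[0.015,0,0,0,0,0,0],[0.015,0,0,0,0,0,0],[0.015,0,0,0,0,0,0],[0.015,0,0,0,0,0,0]]]' 25
python3 rel.py .5506 .2820 .119 105
```

```text
time_s: 2.02
tool_pos: [0.4774, 0.2621, 0.0971]
tcp_rot: [[-0.259, 0.966, 0.002], [0.966, 0.259, 0.002], [0.001, 0.003, -1.0]]
contact_force: [0.3, 0.8, -1.0]
finger_gap: 0.0511
time_s: 2.65
tool_pos: [0.4759, 0.2609, 0.0954]
tcp_rot: [[-0.259, 0.966, -0.001], [0.966, 0.259, -0.001], [-0.0, -0.001, -1.0]]
contact_force: [-3.2, -3.5, 5.4]
finger_gap: 0.0241
t 2.65 tcp [0.4759 0.2609 0.0954] F [-3.2 -3.5  5.4] gap 0.0241 q [-0.59  0.46 -0.01  1.93  0.01  0.76  1.23]
shift [ 0.0011  0.0776 -0.0237] turn [-0.001   0.0004  0.0001]
```

```bash
python3 -m handwheel '[[[0.015,0,0.016,-0.0115,0,0,0],[0.015,0,0.035,-0.020,0,0,0],[0.015,0,0.055,-0.0233,0,0,0],[0.015,0,0.077,-0.0222,0,0,0],[0.015,0,0.077,-0.0222,0,0,0]]]' 25
python3 rel.py .5506 .2820 .118 105
python3 - <<'E'
from h import *
from scipy.optimize import least_squares
for n,(lo) in(("scene",0),("top",0)):
    d=cam(n); P=cloud(d); F=d["frame"]; h=cv2.cvtColor(F,cv2.COLOR_BGR2HSV)
    m=((h[...,0]<8)|(h[...,0]>172))&(h[...,1]>150)&(h[...,2]>50)&(np.linalg.norm(P-[.55,.28,.138],axis=2)<.05)
    X=P[m]; print(n,len(X),X.mean(0) if len(X) else "")
    if n=="scene": cv2.imwrite("pics/s1.png",cv2.resize(F[120:260,260:400],None,fx=4,fy=4,interpolation=cv2.INTER_CUBIC))
    if len(X)>8: print(least_squares(lambda c:np.linalg.norm(X-c,axis=1)-.013,X.mean(0),loss="soft_l1",f_scale=.002).x.round(4))
E
```

```text
time_s: 3.28
tool_pos: [0.5524, 0.2816, 0.1176]
tcp_rot: [[-0.258, 0.966, 0.002], [0.966, 0.258, 0.001], [0.0, 0.002, -1.0]]
contact_force: [2.2, -0.9, 4.9]
finger_gap: 0.0242
t 3.275 tcp [0.5524 0.2816 0.1176] F [ 2.2 -0.9  4.9] gap 0.0242 q [-0.56  0.53  0.    1.72 -0.    0.89  1.28]
shift [ 0.0008 -0.0016 -0.0004] turn [ 0.0021 -0.0002 -0.0004]
scene 37 [0.55013057 0.28121897 0.14806474]
[0.5418 0.2799 0.1411]
top 0
```

View pics/s1.png

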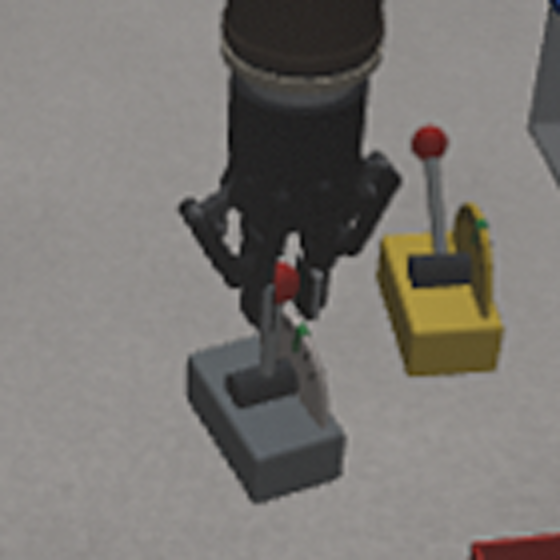

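The scene crop shows the grey lever standing near upright, with the ball at (285,283) in the fingers. Releasing, rising, then measuring the angle.

```bash
python3 -m handwheel '[[[0.085,0,0,0,0,0,0],[0.085,0,0,0,0,0,0],[0.085,0,0,0,0,0,0],[0.085,0,0,0,0,0,0],[0.085,0,0,0,0,0,0]]]' 25
python3 -m handwheel '[[[0.085,0,0,-0.03,0,0,0],[0.085,0,0,-0.07,0,0,0],[0.085,0,0,-0.12,0,0,0],[0.085,-0.0,0,-0.12,0,0,0],[0.085,0,0,-0.12,0,0,0]]]' 25
python3 - <<'E'
from h import *
from scipy.optimize import least_squares
for n in("scene","wrist"):
    d=cam(n); P=cloud(d); F=d["frame"]; h=cv2.cvtColor(F,cv2.COLOR_BGR2HSV)
    m=((h[...,0]<8)|(h[...,0]>172))&(h[...,1]>150)&(h[...,2]>50)&(np.linalg.norm(P-[.55,.28,.138],axis=2)<.05)
    X=P[m]; 
    if len(X)>8:
        c=least_squares(lambda c:np.linalg.norm(X-c,axis=1)-.013,X.mean(0)-[0,0,.008],loss="soft_l1",f_scale=.002).x
        for H in([.5349,.2765],[.5362,.2796]):
            u=(c[:2]-H)@[.966,.259]; print(n,len(X),c.round(4),"u",u.round(4),"lever",.873+np.arctan2(u,c[2]-.05))
E
python3 rel.py .561 -.2095 .24 -10.7
```

```text
time_s: 4.0
tool_pos: [0.5507, 0.2813, 0.1175]
tcp_rot: [[-0.259, 0.966, -0.0], [0.966, 0.259, -0.0], [0.0, -0.0, -1.0]]
contact_force: [-0.1, -0.8, -0.6]
finger_gap: 0.0851
time_s: 4.62
tool_pos: [0.5505, 0.2812, 0.2372]
tcp_rot: [[-0.259, 0.966, -0.0], [0.966, 0.259, -0.0], [0.0, -0.0, -1.0]]
contact_force: [0.7, 0.1, -0.8]
finger_gap: 0.0847
scene 30 [0.54   0.2788 0.1414] u 0.0055 lever 0.9332882540612204
scene 30 [0.54   0.2788 0.1414] u 0.0035 lever 0.9108188705122355
wrist 672 [0.5416 0.2784 0.1403] u 0.007 lever 0.9502629809377309
wrist 672 [0.5416 0.2784 0.1403] u 0.0049 lever 0.9275639629409589
t 4.725 tcp [0.55   0.2809 0.2362] F [0.  0.4 0.1] gap 0.0847 q [-0.57  0.42  0.01  1.58 -0.01  1.14  1.28]
shift [-0.4765 -0.1165 -0.0033] turn [-8.0000e-04  2.6000e-03  2.0197e+00]
```

The lever stands at about 0.94 because the ball slipped about 9 mm in the pads. I'll re-grip on the ball with more force and nudge it +10 mm.

```bash
python3 -m handwheel '[[[0.085,0,-0.0095,0.05,0,0,0],[0.085,0,-0.0095,0.10,0,0,0],[0.085,0,-0.0095,0.117,0,0,0],[0.085,0,-0.0095,0.117,0,0,0],[0.04,0,-0.0095,0.117,0,0,0]]]' 60
python3 -m handwheel '[[[0.015,0,0,0,0,0,0],[0.015,0,0,0,0,0,0],[0.015,0,0,0,0,0,0],[0.015,0,0,0,0,0,0],[0.015,0,0,0,0,0,0]]]' 60
python3 -m handwheel '[[[0.015,0,0.003,0,0,0,0],[0.015,0,0.006,0,0,0,0],[0.015,0,0.010,0.001,0,0,0],[0.015,0,0.010,0.001,0,0,0],[0.015,0,0.010,0.001,0,0,0]]]' 60
python3 - <<'E'
from h import *
from scipy.optimize import least_squares
for n in("scene",):
    d=cam(n); P=cloud(d); F=d["frame"]; h=cv2.cvtColor(F,cv2.COLOR_BGR2HSV)
    m=((h[...,0]<8)|(h[...,0]>172))&(h[...,1]>150)&(h[...,2]>50)&(np.linalg.norm(P-[.55,.28,.138],axis=2)<.05)
    X=P[m]; print(len(X),least_squares(lambda c:np.linalg.norm(X-c,axis=1)-.013,X.mean(0)-[0,0,.008],loss="soft_l1",f_scale=.002).x)
E
```

```text
time_s: 5.35
tool_pos: [0.5427, 0.2795, 0.1222]
tcp_rot: [[-0.259, 0.966, 0.002], [0.966, 0.259, 0.001], [0.001, 0.002, -1.0]]
contact_force: [0.3, 0.1, 0.6]
finger_gap: 0.0695
time_s: 5.98
tool_pos: [0.5424, 0.2789, 0.1217]
tcp_rot: [[-0.259, 0.966, 0.002], [0.966, 0.259, 0.001], [0.0, 0.002, -1.0]]
contact_force: [0.6, -1.2, 6.5]
finger_gap: 0.0231
time_s: 6.6
tool_pos: [0.5521, 0.2815, 0.1203]
tcp_rot: [[-0.259, 0.966, 0.002], [0.966, 0.259, 0.001], [0.0, 0.002, -1.0]]
contact_force: [0.3, 0.1, 6.0]
finger_gap: 0.0229
46 [0.55039314 0.28231203 0.14008199]
```

Ball followed (0.5504, 0.2823). Release, rise, measure.

```bash
python3 -m handwheel '[[[0.085,0,0,0,0,0,0],[0.085,0,0,0,0,0,0],[0.085,0,0,0,0,0,0],[0.085,0,0,0,0,0,0],[0.085,0,0,0,0,0,0]]]' 25
python3 -m handwheel '[[[0.085,0,0,-0.03,0,0,0],[0.085,0,0,-0.07,0,0,0],[0.085,0,0,-0.12,0,0,0],[0.085,-0.0,0,-0.12,0,0,0],[0.085,0,0,-0.12,0,0,0]]]' 25
python3 - <<'E'
from h import *
from scipy.optimize import least_squares
for n in("scene","wrist"):
    d=cam(n); P=cloud(d); F=d["frame"]; h=cv2.cvtColor(F,cv2.COLOR_BGR2HSV)
    m=((h[...,0]<8)|(h[...,0]>172))&(h[...,1]>150)&(h[...,2]>50)&(np.linalg.norm(P-[.55,.28,.138],axis=2)<.05)
    X=P[m]; 
    if len(X)>8:
        c=least_squares(lambda c:np.linalg.norm(X-c,axis=1)-.013,X.mean(0)-[0,0,.008],loss="soft_l1",f_scale=.002).x
        for H in([.5349,.2765],[.5362,.2796]):
            u=(c[:2]-H)@[.966,.259]; print(n,len(X),c.round(4),"u",u.round(4),"lever",.873+np.arctan2(u,c[2]-.05))
    # box top rectangle, and disc in the same view
    g=P.reshape(-1,3); k=(np.abs(g[:,2]-.042)<.004)&(np.abs(g[:,:2]-[.5355,.278]).max(1)<.075)
    r=cv2.minAreaRect(g[k][:,:2].astype(np.float32)); print(n,"box",k.sum(),r)
    if n=="wrist": w=F
    else: s=cv2.resize(F[150:250,280:380],None,fx=4,fy=4,interpolation=cv2.INTER_CUBIC)
cv2.imwrite("pics/lev2.png",np.hstack([s,cv2.resize(w,None,fx=.7,fy=.7)[:, :392]] if 0 else [s,cv2.resize(w[150:350,180:380],(400,400),interpolation=cv2.INTER_CUBIC)]))
E
python3 rel.py .561 -.2095 .24 -10.7
```

```text
time_s: 7.28
tool_pos: [0.5512, 0.2815, 0.1195]
tcp_rot: [[-0.259, 0.966, -0.0], [0.966, 0.259, 0.0], [0.0, -0.0, -1.0]]
contact_force: [0.0, 0.5, -0.1]
finger_gap: 0.0848
time_s: 7.9
tool_pos: [0.551, 0.2813, 0.2392]
tcp_rot: [[-0.259, 0.966, -0.0], [0.966, 0.259, -0.0], [-0.0, -0.0, -1.0]]
contact_force: [-0.3, -0.6, -0.8]
finger_gap: 0.0851
scene 33 [0.5504 0.2815 0.1401] u 0.0162 lever 1.051492913020774
scene 33 [0.5504 0.2815 0.1401] u 0.0142 lever 1.0292688013412987
scene box 487 ((0.5356341600418091, 0.27436214685440063), (0.111908458173275, 0.06333286315202713), 18.36397361755371)
wrist 624 [0.5514 0.2811 0.1389] u 0.0172 lever 1.0636545629316676
wrist 624 [0.5514 0.2811 0.1389] u 0.0151 lever 1.0412294503177046
wrist box 3000 ((0.5344326496124268, 0.2763705849647522), (0.10847365111112595, 0.06414209306240082), 15.065699577331543)
t 8.0 tcp [0.5505 0.2811 0.2382] F [ 0.3  0.4 -0.2] gap 0.0849 q [-0.57  0.42  0.01  1.58 -0.01  1.15  1.28]
shift [-0.4765 -0.117  -0.0013] turn [-7.0000e-04  2.6000e-03  2.0197e+00]
```

View pics/lev2.png

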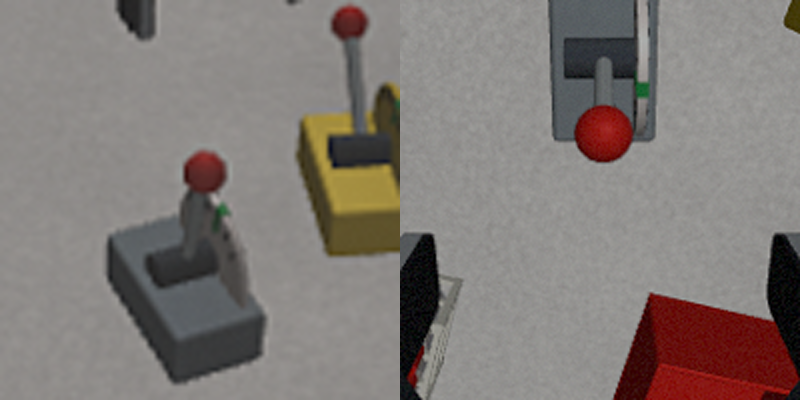

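The lever now reads 1.03–1.06 in both views, centred on the 1.047 target. On to the carousel.

```bash
python3 -m handwheel '[[[0.085,-0.05,-0.012,0,0,0,0.18],[0.085,-0.10,-0.024,0,0,0,0.36],[0.085,-0.15,-0.036,0,0,0,0.54],[0.085,-0.20,-0.048,0,0,0,0.72],[0.085,-0.25,-0.06,0,0,0,0.9]]]' 25
python3 rel.py .561 -.2095 .24 -10.7
```

```text
time_s: 8.62
tool_pos: [0.5573, 0.0227, 0.2384]
tcp_rot: [[0.6, 0.8, -0.002], [0.8, -0.6, -0.0], [-0.001, -0.001, -1.0]]
contact_force: [1.3, -0.5, 0.8]
finger_gap: 0.085
t 8.625 tcp [0.5573 0.0227 0.2384] F [ 1.3 -0.5  0.8] gap 0.085 q [-0.34  0.32  0.27  1.75 -0.1   1.09  0.89]
shift [-0.1835  0.1424 -0.0015] turn [-4.0000e-04  1.9000e-03  1.1138e+00]
```

```bash
python3 -m handwheel '[[[0.085,-0.036,0.028,0,0,0,0.18],[0.085,-0.072,0.056,0,0,0,0.36],[0.085,-0.11,0.085,0,0,0,0.54],[0.085,-0.147,0.114,0,0,0,0.72],[0.085,-0.183,0.142,0,0,0,0.9]]]' 25
python3 -m handwheel '[[[0.085,0,0,0,0,0,0.18],[0.085,0,0,0,0,0,0.2],[0.085,0,0,0,0,0,0.2],[0.085,0,0,0,0,0,0.2],[0.085,0,0,0,0,0,0.2]]]' 25
python3 rel.py .561 -.2095 .16 -10.7
python3 - <<'E'
from h import *
d=cam("wrist"); P=cloud(d); F=d["frame"]; cv2.imwrite("pics/w3.png",F)
g=P.reshape(-1,3); k=(g[:,2]>.172)&(g[:,2]<.19)&(np.abs(g[:,:2]-[.561,-.2095]).max(1)<.05)
X=g[k][:,:2].astype(np.float32); r=cv2.minAreaRect(X); print(k.sum(),r,cv2.boxPoints(r).round(4).tolist(),g[k].mean(0))
k=(np.abs(g[:,2]-.124)<.004)&(np.abs(g[:,:2]-[.587,-.072]).max(1)<.05)
if k.sum()>20: print("reader",k.sum(),cv2.minAreaRect(g[k][:,:2].astype(np.float32)))
E
```

```text
time_s: 9.25
tool_pos: [0.5625, -0.2085, 0.2384]
tcp_rot: [[1.0, 0.027, -0.002], [0.027, -1.0, 0.0], [-0.002, -0.0, -1.0]]
contact_force: [1.1, 0.9, 0.0]
finger_gap: 0.0849
time_s: 9.88
tool_pos: [0.5632, -0.2067, 0.2395]
tcp_rot: [[0.986, -0.164, 0.0], [-0.164, -0.986, 0.0], [0.0, -0.0, -1.0]]
contact_force: [-0.1, -1.1, 0.0]
finger_gap: 0.0855
t 9.875 tcp [ 0.5632 -0.2067  0.2395] F [-0.1 -1.1  0. ] gap 0.0855 q [-0.14  0.42  0.58  1.66 -0.25  1.14  0.34]
shift [-0.0017  0.0031  0.0795] turn [-0.0003 -0.      0.0216]
1169 ((0.5603960156440735, -0.21091286838054657), (0.05052081122994423, 0.01371222548186779), 79.88357543945312) [[0.5491999983787537, -0.2345999926328659], [0.5626999735832214, -0.2370000034570694], [0.5716000199317932, -0.18719999492168427], [0.5580999851226807, -0.18479999899864197]] [ 0.56055364 -0.20898395  0.18024756]
reader 5802 ((0.5864686965942383, -0.07390269637107849), (0.05805056914687157, 0.06378641724586487), 78.89192199707031)
```

View pics/w3.png

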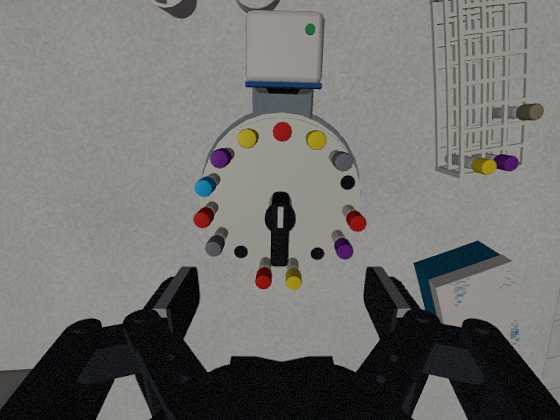

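The wrist view shows the bar at (281,230) with its stripe towards the reader. The light-blue cap at (205,187) is three places counterclockwise from the window at (282,130), so turning clockwise brings it to the window. Descending and gripping the bar.

```bash
python3 -m handwheel '[[[0.085,-0.002,0.004,0.0,0,0,0.015],[0.085,-0.002,0.004,0.04,0,0,0.015],[0.085,-0.002,0.004,0.08,0,0,0.015],[0.085,-0.002,0.004,0.0935,0,0,0.015],[0.085,-0.002,0.004,0.0935,0,0,0.015]]]' 40
python3 -m handwheel '[[[0.03,0,0,0,0,0,0],[0.03,0,0,0,0,0,0],[0.005,0,0,0,0,0,0],[0.005,0,0,0,0,0,0],[0.005,0,0,0,0,0,0]]]' 40
python3 -m handwheel '[[[0.005,0,0,0,0,0,0],[0.005,0,0,0,0,0,0],[0.005,0,0,0,0,0,0]]]' 80
python3 rel.py .5607 -.2103 .146 -82.5
python3 - <<'E'
from h import *
for n in("scene","top"):
    cv2.imwrite(f"pics/{n}g.png",cam(n)["frame"])
E
```

```text
time_s: 10.55
tool_pos: [0.5603, -0.211, 0.1459]
tcp_rot: [[0.983, -0.182, -0.001], [-0.182, -0.983, 0.0], [-0.001, 0.0, -1.0]]
contact_force: [0.3, -0.2, 0.3]
finger_gap: 0.0854
time_s: 11.18
tool_pos: [0.5612, -0.2109, 0.1465]
tcp_rot: [[0.983, -0.181, 0.001], [-0.181, -0.983, -0.0], [0.001, -0.0, -1.0]]
contact_force: [1.4, 0.2, 3.3]
finger_gap: 0.0135
time_s: 11.55
tool_pos: [0.5612, -0.2109, 0.1466]
tcp_rot: [[0.983, -0.181, 0.002], [-0.181, -0.983, -0.0], [0.002, -0.0, -1.0]]
contact_force: [2.0, 1.0, 4.8]
finger_gap: 0.0128
t 11.55 tcp [ 0.5612 -0.2109  0.1466] F [2.  1.  4.8] gap 0.0128 q [-0.1   0.51  0.54  1.77 -0.32  0.94  0.39]
shift [-0.0006 -0.0005  0.0006] turn [-1.1000e-03 -1.3000e-03  1.2576e+00]
```

Gripped. Now the first click, at modest speed.

```bash
cat > idx.py <<'E'
from h import *
o=readout.observe(); T=o["tcp_rot"]; print("tool turned",round(-10.4-np.degrees(np.arctan2(T[1,0],T[0,0])),2),"deg; M",o["ft_torque"].round(2),"F",o["contact_force"].round(1),"gap",round(o["finger_gap"],4))
for n in("top","scene"):
    d=cam(n); P=cloud(d); F=d["frame"]; h=cv2.cvtColor(F,cv2.COLOR_BGR2HSV)
    r=np.hypot(P[...,0]-.5608,P[...,1]+.2105)
    m=(h[...,0]>92)&(h[...,0]<108)&(h[...,1]>120)&(h[...,2]>90)&(r>.05)&(r<.095)&(P[...,2]>.09)&(P[...,2]<.14)
    X=P[m]; 
    if len(X)>3:
        c=np.median(X,0); print(n,len(X),c.round(4),"cap angle to reader deg",round(np.degrees(np.arctan2(c[1]+.2105,c[0]-.5608))-79.3,1))
    else: print(n,"cap hidden")
E
python3 idx.py
python3 -m handwheel '[[[0.005,0,0,0,0,0,0.08],[0.005,0,0,0,0,0,0.17],[0.005,0,0,0,0,0,0.25],[0.005,0,0,0,0,0,0.34],[0.005,0,0,0,0,0,0.42]]]' 80
python3 idx.py
```

```text
tool turned 0.05 deg; M [ 0.17 -0.29 -0.39] F [1.1 0.8 5.6] gap 0.0129
top 24 [ 0.4958 -0.1719  0.1251] cap angle to reader deg 70.0
scene 19 [ 0.4981 -0.1749  0.126 ] cap angle to reader deg 71.1
time_s: 12.38
tool_pos: [0.5613, -0.2109, 0.1466]
tcp_rot: [[0.823, -0.568, 0.002], [-0.568, -0.823, -0.001], [0.002, -0.0, -1.0]]
contact_force: [2.3, -0.4, 4.5]
finger_gap: 0.0128
tool turned 24.2 deg; M [-0.02 -0.33  0.21] F [ 2.3 -0.4  4.5] gap 0.0128
top 28 [ 0.5154 -0.1495  0.1231] cap angle to reader deg 47.4
scene 22 [ 0.5178 -0.1512  0.1256] cap angle to reader deg 46.6
```

First click: the tool turned 24.2° and the cap moved about 24°. Second click next.

```bash
python3 -m handwheel '[[[0.005,0,0,0,0,0,0.08],[0.005,0,0,0,0,0,0.17],[0.005,0,0,0,0,0,0.25],[0.005,0,0,0,0,0,0.34],[0.005,0,0,0,0,0,0.418]]]' 80
python3 idx.py
```

```text
time_s: 13.1
tool_pos: [0.5614, -0.211, 0.1466]
tcp_rot: [[0.522, -0.853, 0.002], [-0.853, -0.522, -0.001], [0.001, -0.001, -1.0]]
contact_force: [2.5, -0.2, 4.9]
finger_gap: 0.0131
tool turned 48.15 deg; M [-0.04 -0.39  0.24] F [ 2.5 -0.2  4.9] gap 0.0131
top 28 [ 0.5434 -0.1359  0.1233] cap angle to reader deg 23.8
scene 25 [ 0.544  -0.1383  0.1251] cap angle to reader deg 23.8
```

```bash
python3 -m handwheel '[[[0.005,0,0,0,0,0,0.08],[0.005,0,0,0,0,0,0.17],[0.005,0,0,0,0,0,0.25],[0.005,0,0,0,0,0,0.34],[0.005,0,0,0,0,0,0.417]]]' 80
python3 -m handwheel '[[[0.005,0,0,0,0,0,0],[0.005,0,0,0,0,0,0],[0.005,0,0,0,0,0,0],[0.005,0,0,0,0,0,0],[0.005,0,0,0,0,0,0]]]' 80
python3 idx.py
python3 - <<'E'
from h import *
from scipy.optimize import least_squares
d=cam("scene"); P=cloud(d); F=d["frame"]; h=cv2.cvtColor(F,cv2.COLOR_BGR2HSV)
m=((h[...,0]<8)|(h[...,0]>172))&(h[...,1]>150)&(h[...,2]>50)&(np.linalg.norm(P-[.55,.28,.138],axis=2)<.05)
X=P[m]; print("ball",least_squares(lambda c:np.linalg.norm(X-c,axis=1)-.013,X.mean(0)-[0,0,.008],loss="soft_l1",f_scale=.002).x)
cv2.imwrite("pics/fin.png",cv2.resize(F[150:330,60:380],None,fx=2.4,fy=2.4))
E
```

```text
time_s: 13.82
tool_pos: [0.5615, -0.2111, 0.1466]
tcp_rot: [[0.132, -0.991, 0.002], [-0.991, -0.132, -0.001], [0.001, -0.002, -1.0]]
contact_force: [3.2, -1.7, 3.6]
finger_gap: 0.0131
time_s: 14.45
tool_pos: [0.5615, -0.2112, 0.1466]
tcp_rot: [[0.134, -0.991, 0.002], [-0.991, -0.134, -0.001], [0.001, -0.002, -1.0]]
contact_force: [3.2, -0.7, 5.9]
finger_gap: 0.0128
tool turned 71.9 deg; M [-0.07 -0.57  0.07] F [ 3.2 -0.7  5.9] gap 0.0128
top 27 [ 0.5745 -0.135   0.1242] cap angle to reader deg 0.4
scene 27 [ 0.5757 -0.1366  0.1257] cap angle to reader deg -0.7
ball [0.55557398 0.28129702 0.13903613]
```

View pics/fin.png

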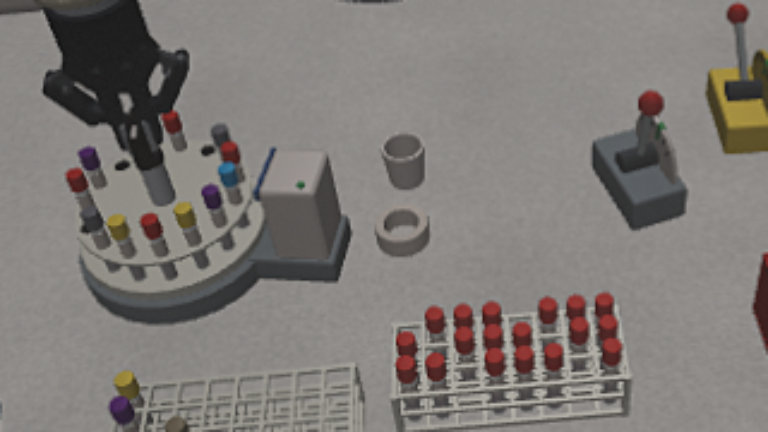

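The image shows the light-blue cap at (229,175) facing the reader window, the bar gripped, and the pot, tape and rack in place. The ball fit moved 5 mm from the earlier one, so I'll check whether that's noise.

Run:
```python
from h import *
from scipy.optimize import least_squares
for n in("scene","top")*4:
    d=cam(n); P=cloud(d); F=d["frame"]; h=cv2.cvtColor(F,cv2.COLOR_BGR2HSV)
    m=((h[...,0]<8)|(h[...,0]>172))&(h[...,1]>150)&(h[...,2]>50)&(np.linalg.norm(P-[.55,.28,.138],axis=2)<.03)
    X=P[m]; c=least_squares(lambda c:np.linalg.norm(X-c,axis=1)-.013,X.mean(0)-[0,0,.008],loss="soft_l1",f_scale=.002).x
    v,u=np.nonzero(m); u=(c[:2]-[.5355,.278])@[.966,.259]
    print(n,len(X),np.argwhere(m).mean(0).round(1),c.round(4),"lever",round(.873+np.arctan2(u,c[2]-.05),3))
o=readout.observe(); print(o["time_s"],o["finger_gap"],np.abs(o["qvel"]).max())
```

```text
scene 28 [190.9 330.4] [0.5523 0.2806 0.1394] lever 1.06
top 57 [220.9 232.5] [0.553  0.2842 0.139 ] lever 1.078
scene 28 [190.9 330.4] [0.5495 0.2811 0.1401] lever 1.031
top 58 [220.9 232.5] [0.553  0.284  0.1393] lever 1.077
scene 31 [191.  330.3] [0.5503 0.2821 0.1397] lever 1.043
top 58 [220.9 232.5] [0.5526 0.2828 0.139 ] lever 1.07
scene 28 [190.8 330.6] [0.552  0.2819 0.1393] lever 1.061
top 58 [220.9 232.5] [0.5522 0.2836 0.1391] lever 1.067
15.0 0.012952552578809633 0.0010389170469421783
```

It was noise. The lever reads 1.03–1.08, within tolerance, and the arm is still. Handing in.

```bash
python3 -c "
from bench import robot; print(robot.sign_off())"
```

```text
the job is handed in; nothing more can be done
None
```

I set the lamp lever to the green mark and let go of it. I then gripped the carousel bar and turned it clockwise three clicks. I handed in at about 15 s, still holding it at the third stop; no verdict was reported.

- **Lever:** On the first try the ball slipped about 9 mm in the pads and the lever stopped at about 0.94 rad. I gripped it again with more force and moved it on. The last checks read 1.03–1.08 rad against the 1.047 target. One scene-camera fit was off by 5 mm, but repeat readings showed that was noise.
- **Carousel:** The tool turned 71.9° (1.255 rad) and the light-blue cap is within 1° of the reader direction. The bar is held with an 80 N grip at a 13 mm opening, and the arm was still at the last reading.
- **Other things on the bench:** The pot, tape roll and tube rack looked unmoved in the last picture. I did not measure them. The pump bottle was not in that picture, but the arm never went near it.

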